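# Line up the laundry canisters by height

## Task

Line up the four clear canisters by height in the white tray, one centred on each cork coaster: the tallest beside the detergent bottle, stepping down to the shortest beside the trinket dish. Keep them upright and set them down without dropping them, and leave the bottle and the dish where they stand.

Things in the scene. Friction and masses are not known exactly. Their poses are not given: they have to be found in the camera images.
- canister_1: Closed clear plastic canister with a flat pale bamboo lid, holding white laundry tablets; the largest and tallest of the four: 142 mm tall in all, 68 mm across its lid (the top 18 mm; the clear wall below is 3 mm narrower). One rigid piece, loose, under 0.5 kg. It starts upright on the counter in front of the tray. Origin: centre of its underside; z up along its axis.
- canister_2: Closed clear plastic canister with a flat pale bamboo lid, holding wooden clothes pegs; the second tallest of the four: 116 mm tall in all, 61 mm across its lid (the top 18 mm; the clear wall below is 3 mm narrower). One rigid piece, loose, under 0.5 kg. It starts upright on the counter in front of the tray. Origin: centre of its underside; z up along its axis.
- canister_3: Closed clear plastic canister with a flat pale bamboo lid, holding sewing-machine bobbins; the third tallest of the four: 90 mm tall in all, 54 mm across its lid (the top 18 mm; the clear wall below is 3 mm narrower). One rigid piece, loose, under 0.5 kg. It starts upright on the counter in front of the tray. Origin: centre of its underside; z up along its axis.
- canister_4: Closed clear plastic canister with a flat pale bamboo lid, holding assorted buttons; the smallest and shortest of the four: 66 mm tall in all, 48 mm across its lid (the top 18 mm; the clear wall below is 3 mm narrower). One rigid piece, loose, under 0.5 kg. It starts upright on the counter in front of the tray. Origin: centre of its underside; z up along its axis.
- coaster_1: Round cork coaster, 86 mm across and 5 mm thick, at the tray's -y end. The four lie in a straight row, 95 mm between centres, fixed in a fixed white tray (404 x 112 mm, rim 12 mm high). Origin: centre of its underside, 3 mm above the counter; top 5 mm above it. y runs along the row from coaster_1 to coaster_4, x across the tray away from the robot.
- coaster_2: Round cork coaster, 86 mm across and 5 mm thick, second from the tray's -y end. The four lie in a straight row, 95 mm between centres, fixed in a fixed white tray (404 x 112 mm, rim 12 mm high). Origin: centre of its underside, 3 mm above the counter; top 5 mm above it. y runs along the row from coaster_1 to coaster_4, x across the tray away from the robot.
- coaster_3: Round cork coaster, 86 mm across and 5 mm thick, third from the tray's -y end. The four lie in a straight row, 95 mm between centres, fixed in a fixed white tray (404 x 112 mm, rim 12 mm high). Origin: centre of its underside, 3 mm above the counter; top 5 mm above it. y runs along the row from coaster_1 to coaster_4, x across the tray away from the robot.
- coaster_4: Round cork coaster, 86 mm across and 5 mm thick, at the tray's +y end. The four lie in a straight row, 95 mm between centres, fixed in a fixed white tray (404 x 112 mm, rim 12 mm high). Origin: centre of its underside, 3 mm above the counter; top 5 mm above it. y runs along the row from coaster_1 to coaster_4, x across the tray away from the robot.
- detergent_bottle: White plastic detergent bottle with grey cap, 218 mm tall, 100 mm (its x) by 70 mm (its y), handle on its +x side reaching 71 mm from its origin. Loose, about 1 kg. It stands on the counter just off one end of the tray (either end), its centre about 120 mm beyond the end coaster's centre. Origin: centre of its underside.
- trinket_dish: Lavender ceramic trinket dish, round, open, 92 mm across and 28 mm high. Loose. It stands on the counter off the other end of the tray, about 120 mm beyond that end coaster's centre. Origin: centre of its underside.
Mind the look-alikes: they are no part of the job. Leave any turquoise look-alike of the canister_4 alone. What is shaped like the canister_2 but yellow is not meant.

How it is judged (in metres and radians):
At the end, for the whole second after the job is handed in: Each canister stands upright (within 3 degrees) on its own coaster, centred within 12 mm: the tallest next to the detergent bottle, heights falling along the row to the shortest next to the trinket dish; all released and at rest (((horizontal distance between detergent_bottle and coaster_1 below 0.2 m and horizontal distance between canister_1 and coaster_1 below 0.012 m and horizontal distance between canister_2 and coaster_2 below 0.012 m and horizontal distance between canister_3 and coaster_3 below 0.012 m and horizontal distance between canister_4 and coaster_4 below 0.012 m) or (horizontal distance between detergent_bottle and coaster_4 below 0.2 m and horizontal distance between canister_1 and coaster_4 below 0.012 m and horizontal distance between canister_2 and coaster_3 below 0.012 m and horizontal distance between canister_3 and coaster_2 below 0.012 m and horizontal distance between canister_4 and coaster_1 below 0.012 m)) and angle between each of canister_1, canister_2, canister_3, canister_4's own z axis and vertical below 0.06 rad and height (world z) of each of canister_1, canister_2, canister_3, canister_4 below 0.014 m and linear speed of each of canister_1, canister_2, canister_3, canister_4 below 0.02 m/s and angular speed of each of canister_1, canister_2, canister_3, canister_4 below 0.2 rad/s and contact force between each of canister_1, canister_2, canister_3, canister_4 and the fingers below 0.1 N); the robot touches nothing.
It fails at once if a canister tips over or is carried tilted more than 30 degrees (angle between any of canister_1, canister_2, canister_3, canister_4's own z axis and vertical above 0.52 rad).
It fails at once if a canister is dropped (falls unheld at more than 0.6 m/s, a drop of about 2 cm) ((linear speed of canister_1 above 0.6 m/s and contact force between canister_1 and the arm below 0.01 N and contact force between canister_1 and the fingers below 0.01 N) or (linear speed of canister_2 above 0.6 m/s and contact force between canister_2 and the arm below 0.01 N and contact force between canister_2 and the fingers below 0.01 N) or (linear speed of canister_3 above 0.6 m/s and contact force between canister_3 and the arm below 0.01 N and contact force between canister_3 and the fingers below 0.01 N) or (linear speed of canister_4 above 0.6 m/s and contact force between canister_4 and the arm below 0.01 N and contact force between canister_4 and the fingers below 0.01 N)).
It fails at once if the detergent bottle is pushed more than 15 mm from its place (distance of detergent_bottle from where it was at the start of the episode above 0.015 m).
It fails at once if the trinket dish is pushed more than 15 mm from its place (distance of trinket_dish from where it was at the start of the episode above 0.015 m).
It also fails if it takes over 109 s, if anything falls off the work surface, if the arm or the gripper's body presses on something with over 40 N, if the wrist force passes 120 N, or if a joint passes its speed limit or range.

## Robot

A 6-joint arm with a two-finger parallel gripper is mounted at the origin on the work surface. World frame = base frame: x ahead of the robot, y to its left, z up, the work surface at z = 0. Lengths are in mm, angles in rad, forces in N, time in s.
With the tool pointing down it reaches from about 400 to 925 mm from the base axis. Payload 12.5 kg.
Tool frame: the origin (TCP) lies midway between the tips of the shut fingers; the grasp point (between the pads) lies 19 mm behind it; z points along the fingers, y is the line along which they close (so a half turn about z gives the same grasp; the last joint's range is limited). The gripper opens to 95 mm and grips with 3 to 60 N. Pads are 20 mm wide; open, the fingers measure 119 mm over their backs; the gripper's body (75 mm by 180 mm) begins 59 mm behind the grasp point.
Start: joints at [1.188, 0.491, 1.559, -0, 1.092, -0.106], TCP at [170.782, 601.232, 214.661] pointing down, gripper open.
Joint ranges: [-3.1, 3.1], [-0.84, 2.19], [0.05, 2.79], [-1.13, 4.28], [0.06, 2.93], [-2.69, 2.69]. Speed limits (rad/s): [2.22, 2.22, 2.79, 3.14, 3.14, 3.14].

## Interface

Orientations are given as [roll, pitch, yaw] about the fixed x, y, z axes, in that order (R = Rz(yaw) Ry(pitch) Rx(roll)).
In Python, from cell import state, read_camera, camera_info, env gives the robot as it stands.
- The arm moves only by the tool move_arm, never from a script. Its argument "commands" is a list of rows, each a list of 3 entries, a list of its own where there are three numbers: the shift along the world's x, y, z in cm, then the turn, a rotation vector about the world's x, y, z in degrees, then the opening, from 0 (shut) to 1 (fully open). A call has 1 to 10 rows; each row shifts and turns the commanded pose from where the row before left it; what a row does not reach is not made up. A row lasts 1/10 s, in which the tool goes at most 50 mm and 8.59 degrees, less where a joint would pass 70% of its speed; a pose out of reach is approached as far as the arm can. A call with a gripper value outside its range is refused whole. The fingers move at their own pace and stop on an object; the grip force is fixed at half the most. Time passes only in rows, so rows that do not move let the fingers close. It gives the time, the measured TCP pose, the force, the opening and the grip force at its end, in the units of the state.
- state(): the state, without advancing time (a new reading comes with each control period).
- read_camera(name): name is "scene" or "side" or "wrist"; returns the picture (400x640x3 uint8, blue, green, red); there is no depth.
- camera_info(name): a dict with "K" (3x3 intrinsics, pixels), "cam_to_world" (4x4, takes a point from camera to world coordinates). Camera axes: x right, y down, z forward; pixel columns grow to the right and rows downward; lengths in mm; the calibration is good to about 2 mm. A picture is of the moment at which its call begins: read the wrist's pose just before it. camera_info takes no time and is no camera call; for the wrist camera it gives the pose at the moment of the call.
- env.job_done(): hands the job in; it is judged then, once.
The state is a dict: "t": time; "joints": joint angles; "qvel": joint speeds; "tau": joint torques, N m; "eef_pos": TCP position; "tcp_rot": TCP orientation; "ft_force": force on the tool from outside, world axes, zero at the start; "moment": the same for the moment, N m; "opening": opening from 0.0 (shut) to 1.0 (fully open); "grip_force": force on a finger pad.
Only numpy, scipy, OpenCV 4.12 (cv2) and the standard library are available. Lean on these libraries where they do the work, as an engineer would, in place of code of your own. Each camera call takes 0.05 s, during which the arm holds its last target. There are 200 camera calls.

## Working session

There is one attempt and no reset: what is moved stays moved. The work goes in short steps, Python scripts to look and compute and a tool call to move; the robot and the scene stay as the last step left them, time stands still between calls to the robot, and variables do not carry over. Pictures are saved under pics/ and viewed, at most 14 in all, crops included, and the job is handed in when it is done.

Besides the shell and the picture viewer there is one more tool, called after ">>>" by a JSON object that holds its "name" and its "arguments". move_arm: Moves the arm, as the interface text tells. Its arguments: {"type":"object","properties":{"commands":{"type":"array"}},"required":["commands"]}

```bash
mkdir -p pics; cat > h.py <<'E'
import numpy as np, cv2
from cell import state, read_camera, camera_info, env
def ray(ci,u,v,z):
    K=np.array(ci["K"]);T=np.array(ci["cam_to_world"])
    d=T[:3,:3]@np.linalg.solve(K,[u,v,1.]);o=T[:3,3]
    return o+d*(z-o[2])/d[2]
def proj(ci,p):
    K=np.array(ci["K"]);T=np.linalg.inv(np.array(ci["cam_to_world"]))
    q=K@(T[:3,:3]@np.array(p,float)+T[:3,3]);return q[:2]/q[2]
E
python3 - <<'E'
from h import *
for n in("scene","side"):
    cv2.imwrite(f"pics/{n}.png",read_camera(n)); c=camera_info(n); print(n,np.round(c["cam_to_world"],2).tolist(),np.round(c["K"],1).tolist())
s=state();print(s["t"],s["eef_pos"],s["tcp_rot"],s["opening"])
E
```

```text
scene [[0.27, 0.54, -0.8, 1321.07], [0.96, -0.13, 0.23, -235.78], [0.02, -0.83, -0.56, 611.46], [0.0, 0.0, 0.0, 1.0]] [[370.9, 0.0, 315.6], [0.0, 370.9, 199.2], [0.0, 0.0, 1.0]]
side [[1.0, -0.05, 0.03, 470.66], [-0.05, -0.64, 0.76, -909.33], [-0.02, -0.76, -0.64, 769.87], [0.0, 0.0, 0.0, 1.0]] [[511.3, 0.0, 326.8], [0.0, 511.3, 197.4], [0.0, 0.0, 1.0]]
0.1 [170.70412797 601.01405709 214.10364351] [-3.14060212e+00 -9.91506596e-05  2.86485642e+00] 1.001913660486089
```

View pics/scene.png

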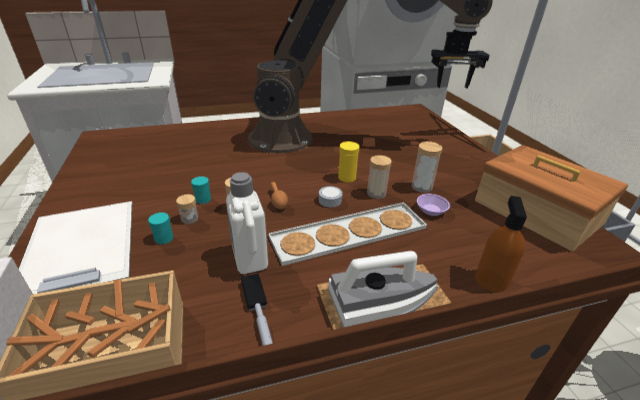

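View pics/side.png

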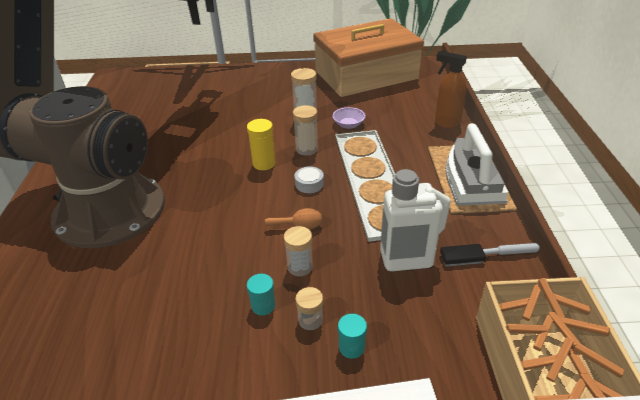

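The scene picture shows the bottle (248,235) at the tray's -y end and the dish (433,204) at the +y end. The coasters run from (297,243) to (396,218). In the side view the canister lids are at c1 (304,75), c2 (305,114), c3 (298,237) and c4 (309,296). So c1→coaster_1, …, c4→coaster_4.

```bash
python3 - <<'E'
from h import *
im={n:cv2.imread(f"pics/{n}.png") for n in("scene","side")}; ci={n:camera_info(n) for n in im}
for n,pts in {"scene":[(297,243),(333,234),(365,226),(396,218)],"side":[(361,147),(368,167),(376,191)]}.items():
    h=cv2.cvtColor(im[n],cv2.COLOR_BGR2HSV)
    for p in pts:
        print(n,p,h[p[1],p[0]],np.round(ray(ci[n],*p,8)))
        
for p,z in [((304,75),142),((305,114),116),((298,237),90),((309,296),66)]:
    h=cv2.cvtColor(im["side"],cv2.COLOR_BGR2HSV); q=ray(ci["side"],*p,z)
    print(p,h[p[1],p[0]],np.round(q),np.round(proj(ci["scene"],q)))
# masks
for n in im:
    h=cv2.cvtColor(im[n],cv2.COLOR_BGR2HSV)
    m=cv2.inRange(h,(8,70,130),(24,190,255)); 
    N,l,s,c=cv2.connectedComponentsWithStats(m)
    for i in range(1,N):
        if s[i,4]>80: print(n,s[i],np.round(c[i],1))
# bottle, dish
q=ray(ci["side"],349,118,28);print("dish",q,proj(ci["scene"],q)); print("bottlecap",ray(ci["side"],405,178,218),ray(ci["scene"],241,180,218))
w=camera_info("wrist");print(np.round(w["cam_to_world"],2).tolist(),w["K"][0][0])
E
```

```text
scene (297, 243) [ 15 123 189] [634. -82.   8.]
scene (333, 234) [ 15 124 192] [623.  16.   8.]
scene (365, 226) [ 15 121 187] [612. 108.   8.]
scene (396, 218) [ 16 123 193] [600. 204.   8.]
side (361, 147) [ 16 124 211] [601. 193.   8.]
side (368, 167) [ 16 122 202] [610. 105.   8.]
side (376, 191) [ 16 121 200] [618.  10.   8.]
(304, 75) [ 19 104 234] [461. 347. 142.] [426. 146.]
(305, 114) [ 18 108 227] [460. 190. 116.] [375. 160.]
(298, 237) [ 20 100 242] [ 438. -215.   90.] [232. 182.]
(309, 296) [ 18 110 230] [ 456. -338.   66.] [186. 198.]
scene [419 141  24  12 201] [430.4 146.3]
scene [ 486  142  142   69 3827] [559.2 176.5]
scene [370 155  22  13 190] [380.9 160. ]
scene [271 181  17  23 203] [278.8 194.4]
scene [176 194  20  12 176] [185.8 199.3]
scene [380 210  32  19 460] [395.9 219. ]
scene [349 217  33  20 510] [365.1 226.5]
scene [316 224  33  22 550] [332.4 234.5]
scene [281 232  34  23 611] [297.6 243.2]
scene [   0  270  183  113 8167] [ 97.1 329.8]
scene [317 282  12  12  83] [322.5 286.3]
scene [416 283  35  28 327] [435.9 299.6]
side [ 314   18  110   41 2413] 
[... 234 characters left out ...]
43  68 770] [443.7 172.5]
side [351 157  34  22 565] [367.7 167. ]
side [359 180  34  24 560] [374.3 190.1]
side [500 193  17  17 124] [508.9 203.4]
side [368 205  16  25 281] [376.  216.8]
side [264 208  57  15 470] [298.1 216.4]
side [283 226  29  25 533] [296.4 237.1]
side [ 483  277  157  123 8518] [558.1 341.9]
side [295 287  28  23 506] [308.5 297.8]
side [479 299  40 101 561] [496.7 349.6]
dish [579.07254272 306.86193142  28.        ] [427.19719717 202.60764367]
bottlecap [ 632.33320446 -211.11301711  218.        ] [ 653.40585194 -201.56995402  218.        ]
[[0.27, 0.93, 0.23, 106.13], [0.96, -0.26, -0.07, 619.98], [-0.0, 0.24, -0.97, 384.41], [0.0, 0.0, 0.0, 1.0]] 285.47255871597406
```

>>> {"name": "move_arm", "arguments": {"commands": [[[2, -3.5, 0.8], [0, 0, 0], 1], [[2, -3.5, 0.8], [0, 0, 0], 1], [[2, -3.5, 0.8], [0, 0, 0], 1], [[2, -3.5, 0.8], [0, 0, 0], 1], [[2, -3.5, 0.8], [0, 0, 0], 1], [[2, -3.5, 0.8], [0, 0, 0], 1], [[2, -3.5, 0.8], [0, 0, 0], 1], [[2, -3.5, 0.8], [0, 0, 0], 1], [[2, -3.5, 0.8], [0, 0, 0], 1], [[2, -3.5, 0.8], [0, 0, 0], 1]]}}

```text
t: 1.1
eef_pos: [371.2, 249.7, 294.9]
tcp_rot: [3.142, -0.0, 2.865]
ft_force: [1.2, 0.1, -0.9]
opening: 0.998
grip_force: 0.0
```

>>> {"name": "move_arm", "arguments": {"commands": [[[2, -3.5, 0], [0, 0, -7], 1], [[2, -3.5, 0], [0, 0, -7], 1], [[2, -3.5, 0], [0, 0, 0], 1], [[2, -3.5, 0], [0, 0, 0], 1], [[0, -2, 0], [0, 0, 0], 1], [[0, 0, 0], [0, 0, 0], 1], [[0, 0, 0], [0, 0, 0], 1]]}}

```text
t: 1.8
eef_pos: [450.6, 91.3, 294.5]
tcp_rot: [3.142, -0.0, 2.619]
ft_force: [0.0, -0.5, 0.7]
opening: 1.001
grip_force: 0.0
```

```bash
python3 - <<'E'
from h import *
import json
s=state();c=camera_info("wrist");im=read_camera("wrist");cv2.imwrite("pics/w1.png",im)
json.dump({k:np.array(c[k]).tolist() for k in("K","cam_to_world")},open("w1.json","w"))
print(s["t"],s["eef_pos"],s["tcp_rot"],s["qvel"].round(3) if hasattr(s["qvel"],'round') else s["qvel"])
h=cv2.cvtColor(im,cv2.COLOR_BGR2HSV)
m=cv2.inRange(h,(8,70,130),(24,190,255)); 
N,l,st,cc=cv2.connectedComponentsWithStats(m)
for i in range(1,N):
    if st[i,4]>150: print(st[i],np.round(cc[i],1),np.round(ray(c,*cc[i],8)))
E
```

```text
1.8 [450.5965676   91.32804425 294.52572429] [ 3.14154028e+00 -4.73849489e-04  2.61933027e+00] [ 0.028 -0.001 -0.003 -0.     0.002  0.002]
[   81     0   432   256 38492] [288.7 114.8] [351.  94.   8.]
[533   0  78  24 747] [572.1   7.7] [426. 517.   8.]
[147  13  44  33 157] [168.9  29.4] [164.   7.   8.]
[  48   16   87   47 1555] [84.7 35.6] [ 110. -104.    8.]
[ 507   31   76   74 3778] [546.4  66.9] [483. 460.   8.]
[621  46  19  20 184] [632.5  57.2] [533. 574.   8.]
[ 579   86   61   90 1346] [609.7 122.9] [608. 518.   8.]
[   0  133  134  125 8188] [ 45.5 200.1] [ 266. -324.    8.]
[139 179  26  27 380] [153.5 192.6] [ 345. -162.    8.]
[187 183  47  66 819] [207.5 218.4] [ 425. -111.    8.]
[ 397  190   51   49 1759] [423.4 212.4] [596. 208.   8.]
[ 437  190   95   58 1294] [479.8 219.1] [654. 285.   8.]
[234 196  18  19 308] [242.8 204.8] [435. -46.   8.]
[ 564  200   76   59 1987] [611.6 229.5] [782. 471.   8.]
[ 351  223   45   34 1328] [373.8 241. ] [600. 113.   8.]
[ 265  283   47   29 1132] [287.9 298.2] [621. -72.   8.]
[309 283  44  14 437] [330.3 288.1] [642.   4.   8.]
[215 284  44  25 390] [235.  292.7] [ 564. -149.    8.]
[ 337  284   90   26 1604] [386.2 298.6] [710.  81.   8.]
```

View pics/w1.png

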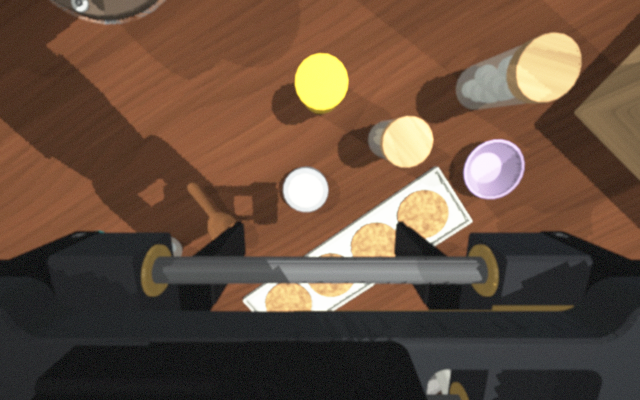

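The wrist view shows the c1 lid at (547,67), the c2 lid at (407,142), the dish at (494,170) and the coasters from (423,212) to (288,300). The gripper hides part of the last coasters. Next I'll combine the views.

```bash
cat >> h.py <<'E'
def circ(im,c,p,r,lo=(8,60,130),hi=(26,200,255)):
    "bamboo/cork blob nearest p within r: ellipse of its hull"
    h=cv2.cvtColor(im,cv2.COLOR_BGR2HSV);m=cv2.inRange(h,lo,hi)
    k=np.zeros_like(m);cv2.circle(k,(int(p[0]),int(p[1])),r,255,-1);m&=k
    m=cv2.morphologyEx(m,cv2.MORPH_OPEN,np.ones((3,3)))
    cs,_=cv2.findContours(m,cv2.RETR_EXTERNAL,cv2.CHAIN_APPROX_NONE)
    return cv2.fitEllipse(cv2.convexHull(max(cs,key=cv2.contourArea)))
E
python3 - <<'E'
from h import *
import json
def show(n,im,c,L):
    for name,p,r,z in L:
        e=circ(im,c,p,r);print(n,name,np.round(e[0],1),np.round(e[1],1),np.round(ray(c,*e[0],z),1))
show("wrist",cv2.imread("pics/w1.png"),json.load(open("w1.json")),[("c1",(547,67),42,142),("c2",(407,142),30,116),("k4",(423,212),28,8),("k3",(374,240),28,8)])
show("scene",cv2.imread("pics/scene.png"),camera_info("scene"),[("c1",(430,147),14,142),("c2",(380,160),14,116),("c4",(186,199),12,66),("k1",(297,243),20,8),("k2",(333,234),20,8),("k3",(365,226),20,8),("k4",(396,218),20,8)])
show("side",cv2.imread("pics/side.png"),camera_info("side"),[("c1",(304,75),15,142),("c2",(305,114),15,116),("c3",(298,237),16,90),("c4",(309,296),16,66),("k2",(376,191),20,8),("k3",(368,167),20,8),("k4",(361,147),20,8)])
E
```

```text
wrist c1 [545.   67.7] [64.8 81.3] [456.3 360.2 142. ]
wrist c2 [407.  140.8] [54.6 59.3] [456.8 209.  116. ]
wrist k4 [422.4 213.6] [47.  51.6] [597.3 205.4   8. ]
wrist k3 [374.  244.8] [44.3 48.3] [606.6 109.9   8. ]
scene c1 [430.5 146.3] [10.3 24.3] [463.7 359.5 142. ]
scene c2 [380.9 160. ] [10.6 22.1] [463.7 205.9 116. ]
scene c4 [186.3 199.8] [12.  20.5] [ 462.2 -336.5   66. ]
scene k1 [297.5 243.1] [22.5 34.3] [635.1 -80.5   8. ]
scene k2 [332.5 234.7] [21.3 33.3] [625.2  13.5   8. ]
scene k3 [365.2 226.5] [19.5 32.6] [614.4 107.6   8. ]
scene k4 [395.9 218.9] [18.1 32.1] [603.7 201.8   8. ]
side c1 [302.1  74.5] [14.6 26.3] [455.7 350.1 142. ]
side c2 [304.  111.5] [13.4 25.5] [457.3 201.8 116. ]
side c3 [296.5 237.2] [23.6 29.4] [ 435.6 -214.9   90. ]
side c4 [308.4 297.9] [22.6 28.4] [ 454.4 -341.6   66. ]
side k2 [375.7 190.4] [23.3 33.8] [617.7  12.5   8. ]
side k3 [367.8 167.2] [21.3 33.9] [609.3 104.5   8. ]
side k4 [359.9 145.9] [18.6 32.5] [599.1 198.8   8. ]
```

>>> {"name": "move_arm", "arguments": {"commands": [[[0.2, 2.6, -0.5], [0, 0, -7.5], 1], [[0.2, 2.6, -0.5], [0, 0, -7.5], 1], [[0.2, 2.6, -0.5], [0, 0, -7.5], 1], [[0.2, 2.6, -0.5], [0, 0, -7.5], 1], [[0.2, 2.6, -0.5], [0, 0, -7.5], 1], [[0.2, 2.6, -0.5], [0, 0, -7.5], 1], [[0.2, 2.6, -0.5], [0, 0, -7.5], 1], [[0, 0, 0], [0, 0, 0], 1], [[0, 0, 0], [0, 0, 0], 1]]}}

```text
t: 2.75
eef_pos: [464.0, 274.2, 259.5]
tcp_rot: [-3.141, 0.0, 1.709]
ft_force: [0.8, -0.0, 0.5]
opening: 1.0
grip_force: 0.0
```

```bash
cat >> h.py <<'E'
def look(name,L,pic):
    s=state();c=camera_info("wrist");im=read_camera("wrist");cv2.imwrite(f"pics/{pic}.png",im)
    print(s["t"],np.round(s["eef_pos"],1),"yaw",np.degrees(s["tcp_rot"][2]).round(1))
    for n,xy,z,r in L:
        p=proj(c,[*xy,z]);R=int(1.35*np.linalg.norm(proj(c,[xy[0]+r,xy[1],z])-p))
        try:
            e=circ(im,c,p,R);print(n,np.round(p),np.round(e[0],1),np.round(e[1],1),"exp d",round(2*R/1.35),np.round(ray(c,*e[0],z),1))
        except Exception as x: print(n,p,"none")
E
python3 - <<'E'
from h import *
look("",[("c1",(457,357),142,34),("c2",(457,206),116,30.5),("k4",(599,203),8,43)],"w2")
E
```

```text
2.75 [464.  274.2 259.5] yaw 97.9
c1 [324. 112.] [323. 112.] [93.4 93.8] exp d 70 [456.1 357.  142. ]
c2 [305. 246.] [305.2 237. ] [44.2 66.7] exp d 50 [455.4 216.9 116. ]
k4 [398. 232.] [398.5 229.2] [49.5 54.1] exp d 53 [598.3 207.    8. ]
```

View pics/w2.png

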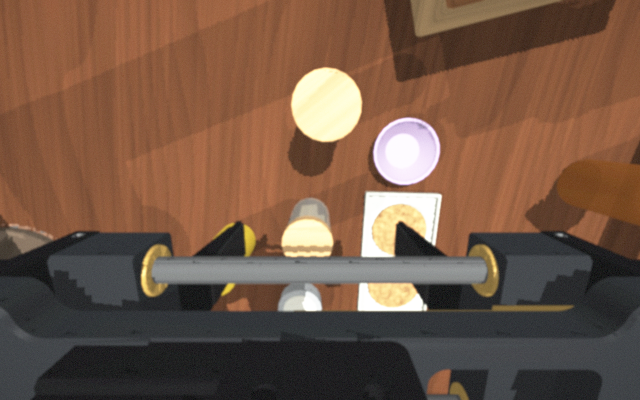

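The c1 lid is at about (326,105). My mask also took in wood, so I'll tighten it.

```bash
sed -i 's/lo=(8,60,130),hi=(26,200,255)/lo=(8,40,175),hi=(28,160,255)/' h.py; python3 - <<'E'
from h import *
c=camera_info("wrist");im=cv2.imread("pics/w2.png")
h=cv2.cvtColor(im,cv2.COLOR_BGR2HSV);print(h[105,326],h[80,250],h[215,405])
for p,r,z in [((326,105),45,142),((399,225),30,8)]:
    e=circ(im,c,p,r);print(e,ray(c,*e[0],z))
print(ray(c,407,151,14))
E
```

```text
[ 28  47 255] [ 11 138 140] [ 20 110 246]
((325.720947265625, 104.02418518066406), (71.39928436279297, 73.92264556884766), 28.007810592651367) [458.0490605  364.02245819 142.        ]
((398.51678466796875, 228.8408966064453), (49.334617614746094, 54.70602798461914), 69.14837646484375) [598.53254403 206.73502944   8.        ]
[584.43362243 326.70094948  14.        ]
```

>>> {"name": "move_arm", "arguments": {"commands": [[[-0.3, 4.3, -2], [0, 0, 0], 1], [[-0.3, 4.3, -2], [0, 0, 0], 1], [[0, 0.1, -3], [0, 0, 0], 1], [[0, 0, -3], [0, 0, 0], 1], [[0, 0, -3], [0, 0, 0], 1], [[0, 0, -2], [0, 0, 0], 1], [[0, 0, 0], [0, 0, 0], 1], [[0, 0, 0], [0, 0, 0], 0], [[0, 0, 0], [0, 0, 0], 0], [[0, 0, 0], [0, 0, 0], 0]]}}

```text
t: 3.8
eef_pos: [459.3, 360.4, 111.0]
tcp_rot: [3.14, -0.001, 1.704]
ft_force: [-0.8, -0.0, -0.8]
opening: 0.806
grip_force: 0.0
```

>>> {"name": "move_arm", "arguments": {"commands": [[[0, 0, 0], [0, 0, 0], 0], [[0, 0, 0], [0, 0, 0], 0], [[0, 0, 0], [0, 0, 0], 0], [[0, 0, 0], [0, 0, 0], 0]]}}

```text
t: 4.2
eef_pos: [459.0, 360.4, 110.5]
tcp_rot: [3.14, -0.001, 1.704]
ft_force: [-1.2, -1.0, 6.5]
opening: 0.712
grip_force: 30.0
```

```bash
python3 - <<'E'
from h import *
a=[read_camera("side"),read_camera("scene")]
cv2.imwrite("pics/g1.png",np.hstack([cv2.resize(a[0][0:240,180:420],(400,400)),cv2.resize(a[1][50:250,320:520],(400,400))]))
print(state()["opening"],state()["eef_pos"])
E
```

```text
0.7044929854700419 [459.00211973 360.45040485 110.53484585]
```

View pics/g1.png

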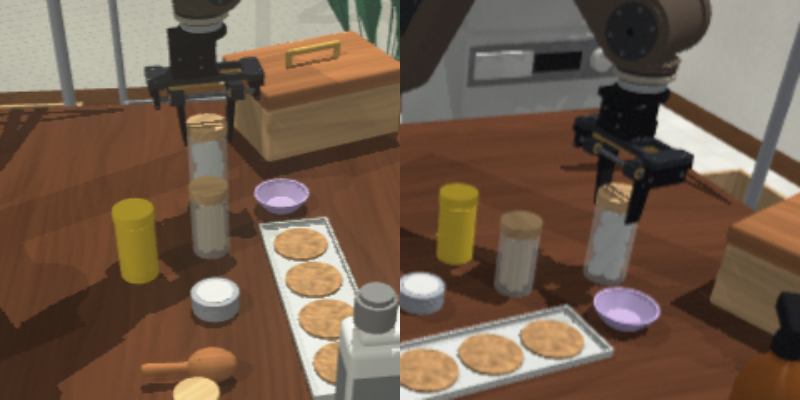

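>>> {"name": "move_arm", "arguments": {"commands": [[[0, 0, 2], [0, 0, 0], 0], [[0, 0, 4], [0, 0, 0], 0], [[0, 0, 4], [0, 0, 0], 0], [[0, 0, 4], [0, 0, 0], 0], [[1, -2, 0], [0, 0, 0], 0], [[1.5, -3.8, 0], [0, 0, 0], 0], [[1.5, -3.8, 0], [0, 0, 0], 0], [[1.5, -3.8, 0], [0, 0, 0], 0], [[1.5, -3.8, 0], [0, 0, 0], 0], [[1.5, -3.8, 0], [0, 0, 0], 0]]}}

```text
t: 5.3
eef_pos: [543.9, 148.6, 249.5]
tcp_rot: [-3.141, 0.0, 1.704]
ft_force: [0.7, 0.8, -3.0]
opening: 0.707
grip_force: 30.0
```

>>> {"name": "move_arm", "arguments": {"commands": [[[1.5, -3.8, 0], [0, 0, 0], 0], [[1.5, -3.8, 0], [0, 0, 0], 0], [[1.5, -3.8, 0], [0, 0, 0], 0], [[1.5, -3.8, 0], [0, 0, 0], 0], [[1.5, -3.8, 0], [0, 0, 0], 0], [[1, -3.1, 0], [0, 0, 0], 0], [[0, 0, 0], [0, 0, 0], 0], [[0, 0, 0], [0, 0, 0], 0], [[0, 0, 0], [0, 0, 0], 0]]}}

```text
t: 6.2
eef_pos: [628.4, -69.9, 249.5]
tcp_rot: [-3.141, -0.0, 1.705]
ft_force: [0.0, 0.8, -3.7]
opening: 0.705
grip_force: 30.0
```

```bash
python3 - <<'E'
from h import *
look("",[("k2",(621,13),8,43),("k3",(610,107),8,43),("k4",(599,203),8,43),("c2",(457,206),116,30.5)],"w3")
E
```

```text
6.2 [628.4 -69.9 249.5] yaw 97.7
k2 [322. 117.] [322.1 113.6] [61.9 64.6] exp d 61 [620.4  17.5   8. ]
k3 [323.  42.] [323.9  37.3] [65.9 72.1] exp d 65 [609.8 112.2   8. ]
k4 [325.35102249 -45.4459003 ] none
c2 [ 160.76401297 -152.32115344] none
```

View pics/w3.png

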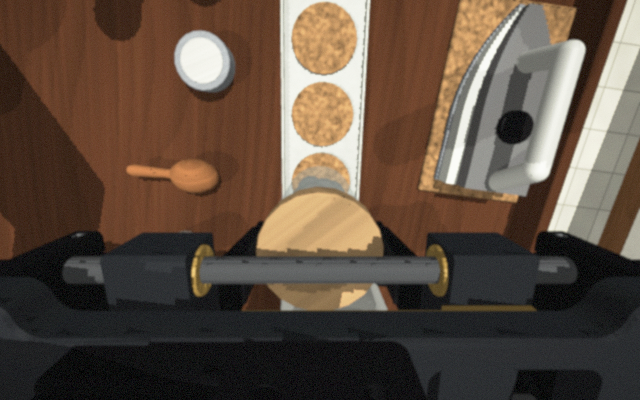

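k2 is at (322,114) and k3 at (324,37). The c1 lid in hand spans columns 257–385 with its upper edge at row 188. Now its offset in the hand.

```bash
python3 - <<'E'
from h import *
c=camera_info("wrist");s=state()
im=cv2.imread("pics/w3.png");h=cv2.cvtColor(im,cv2.COLOR_BGR2HSV)
m=cv2.inRange(h,(8,40,100),(28,170,255));pts=[]
for u in range(275,370,3):   # upper rim of the lid
    v=np.where((m[200:240,u]==0))[0]
    col=h[180:240,u,2].astype(int)
    d=np.diff(cv2.GaussianBlur(im[176:222,u:u+1],(1,3),0).astype(int).sum(2)[:,0]);v=176+int(np.argmax(np.abs(d)))
    q=ray(c,u,v,s["eef_pos"][2]+31.5);pts.append(q[:2])
P=np.array(pts)
A=np.c_[2*P,np.ones(len(P))];b=(P**2).sum(1);x=np.linalg.lstsq(A,b,rcond=None)[0]
print("free circle",x[:2],np.sqrt(x[2]+x[:2]@x[:2]))
from scipy.optimize import least_squares
f=least_squares(lambda c0:np.linalg.norm(P-c0,axis=1)-34,s["eef_pos"][:2],loss="soft_l1");print("r34",f.x,np.abs(f.fun).max(),"tcp",s["eef_pos"])
print(ray(c,320,188,281))
E
```

```text
free circle [628.24090383 -63.47423328] 31.576816035660613
r34 [628.49010623 -66.33440521] 2.0983841917579014 tcp [628.43513467 -69.74087546 249.63376459]
[623.80759811 -30.92303117 281.        ]
```

>>> {"name": "move_arm", "arguments": {"commands": [[[0.1, -0.6, -3], [0, 0, 0], 0], [[0.1, -0.6, -3], [0, 0, 0], 0], [[0, 0, -3], [0, 0, 0], 0], [[0, 0, -2], [0, 0, 0], 0], [[0, 0, -1], [0, 0, 0], 0], [[0, 0, -0.5], [0, 0, 0], 0], [[0, 0, -0.3], [0, 0, 0], 0], [[0, 0, -0.1], [0, 0, 0], 0], [[0, 0, 0], [0, 0, 0], 0], [[0, 0, 0], [0, 0, 0], 0]]}}

```text
t: 7.25
eef_pos: [631.0, -82.8, 121.3]
tcp_rot: [3.14, 0.0, 1.704]
ft_force: [0.8, 0.5, -3.3]
opening: 0.709
grip_force: 30.0
```

>>> {"name": "move_arm", "arguments": {"commands": [[[0, 0.1, -0.1], [0, 0, 0], 0], [[0, 0, -0.1], [0, 0, 0], 0], [[0, 0, -0.1], [0, 0, 0], 0], [[0, 0, 0], [0, 0, 0], 0], [[0, 0, 0], [0, 0, 0], 0]]}}

```text
t: 7.75
eef_pos: [631.0, -82.3, 118.9]
tcp_rot: [3.14, 0.001, 1.704]
ft_force: [-3.5, -2.7, 7.8]
opening: 0.706
grip_force: 30.0
```

Contact is felt (Fz went from -3 to +8), so I'll release and rise.

>>> {"name": "move_arm", "arguments": {"commands": [[[0, 0, 0], [0, 0, 0], 1], [[0, 0, 0], [0, 0, 0], 1], [[0, 0, 0], [0, 0, 0], 1], [[0, 0, 0], [0, 0, 0], 1], [[0, 0, 0], [0, 0, 0], 1], [[0, 0, 2], [0, 0, 0], 1], [[0, 0, 4], [0, 0, 0], 1], [[0, 0, 4], [0, 0, 0], 1], [[0, 0, 4], [0, 0, 0], 1]]}}

```text
t: 8.65
eef_pos: [630.6, -81.7, 259.1]
tcp_rot: [-3.141, -0.0, 1.704]
ft_force: [-0.2, -0.4, -0.2]
opening: 1.0
grip_force: 0.0
```

```bash
python3 - <<'E'
from h import *
im=read_camera("scene");cv2.imwrite("pics/s2.png",im);im2=read_camera("side");cv2.imwrite("pics/d2.png",im2)
cv2.imwrite("pics/p1.png",np.hstack([cv2.resize(im[120:280,220:420],(500,400)),cv2.resize(im2[100:280,320:455],(300,400))]))
E
```

```text
(no output)
```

View pics/p1.png

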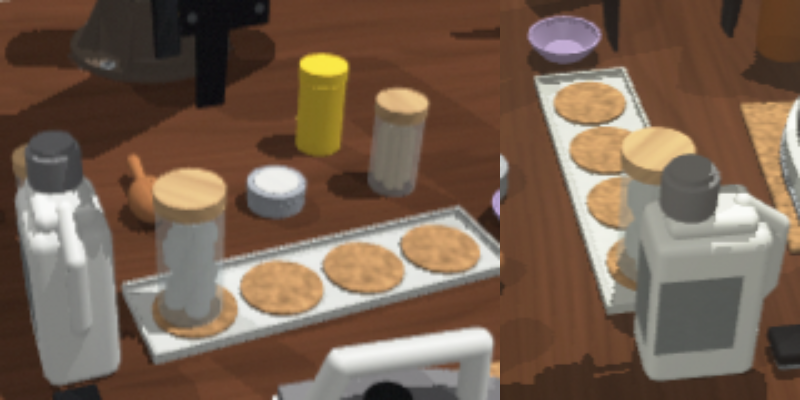

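c1 stands centred on coaster_1 to within a few mm: its base is at (191,310) in the crop and the coaster centre at (195,310). Next is c2, with the fingers closing roughly along y to miss the yellow jar.

>>> {"name": "move_arm", "arguments": {"commands": [[[-1.2, 3.35, -0.2], [0, 0, 8.4], 1], [[-1.2, 3.35, -0.2], [0, 0, 8.4], 1], [[-1.2, 3.35, -0.2], [0, 0, 8.4], 1], [[-1.2, 3.35, -0.2], [0, 0, 8.4], 1], [[-1.2, 3.35, -0.2], [0, 0, 8.4], 1], [[-1.2, 3.35, -0.2], [0, 0, 8.4], 1], [[-1.2, 3.35, -0.2], [0, 0, 8.4], 1], [[-1.2, 3.35, -0.2], [0, 0, 8.4], 1], [[0, 0, 0], [0, 0, 0], 1], [[0, 0, 0], [0, 0, 0], 1]]}}

```text
t: 9.75
eef_pos: [534.5, 186.7, 241.2]
tcp_rot: [-3.141, -0.0, 2.877]
ft_force: [-0.1, 0.9, 0.5]
opening: 1.001
grip_force: 0.0
```

```bash
python3 - <<'E'
from h import *
look("",[("c2",(458,206),116,30.5)],"w4")
E
```

```text
9.75 [534.5 186.7 241.2] yaw 164.9
c2 [318. 117.] [321.  115.4] [61.  63.9] exp d 61 [457.6 209.3 116. ]
```

View pics/w4.png

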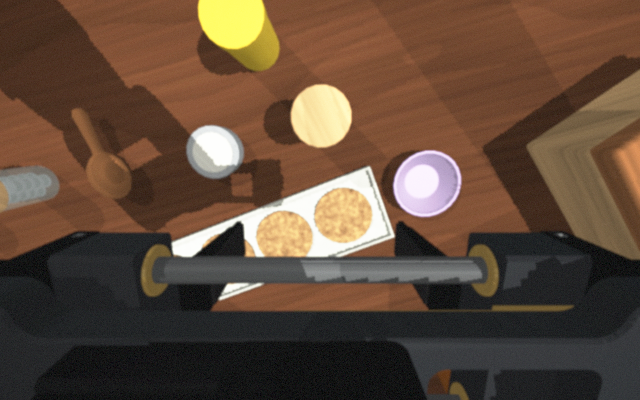

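The c2 lid is at (321,115), and the path to it is clear of the yellow jar (232,15).

>>> {"name": "move_arm", "arguments": {"commands": [[[-3.7, 1, -2], [0, 0, 0], 1], [[-3.7, 1.1, -2], [0, 0, 0], 1], [[0, 0, -3.7], [0, 0, 0], 1], [[0, 0, -3], [0, 0, 0], 1], [[0, 0, -3], [0, 0, 0], 1], [[0, 0, -2], [0, 0, 0], 1], [[0, 0, 0], [0, 0, 0], 1], [[0, 0, 0], [0, 0, 0], 0], [[0, 0, 0], [0, 0, 0], 0], [[0, 0, 0], [0, 0, 0], 0]]}}

```text
t: 10.8
eef_pos: [461.4, 207.2, 85.7]
tcp_rot: [3.14, 0.002, 2.877]
ft_force: [0.5, -0.5, -0.2]
opening: 0.804
grip_force: 0.0
```

>>> {"name": "move_arm", "arguments": {"commands": [[[0, 0, 0], [0, 0, 0], 0], [[0, 0, 0], [0, 0, 0], 0], [[0, 0, 0], [0, 0, 0], 0], [[0, 0, 0], [0, 0, 0], 0], [[0, 0, 0], [0, 0, 0], 0]]}}

```text
t: 11.3
eef_pos: [461.1, 207.4, 85.1]
tcp_rot: [3.141, 0.001, 2.877]
ft_force: [-0.2, -0.2, 6.3]
opening: 0.639
grip_force: 30.0
```

>>> {"name": "move_arm", "arguments": {"commands": [[[0, 0, 2], [0, 0, 0], 0], [[0, 0, 4], [0, 0, 0], 0], [[0, 0, 4], [0, 0, 0], 0], [[0, 0, 2], [0, 0, 0], 0], [[1.5, -2, 0], [0, 0, -6], 0], [[2, -2.4, 0], [0, 0, -7.5], 0], [[2, -2.4, 0], [0, 0, -7.5], 0], [[2, -2.4, 0], [0, 0, -7.5], 0], [[2, -2.4, 0], [0, 0, -7.5], 0], [[2, -2.4, 0], [0, 0, -7.5], 0]]}}

```text
t: 12.3
eef_pos: [576.2, 66.2, 204.3]
tcp_rot: [-3.141, -0.0, 2.112]
ft_force: [0.8, -0.3, -1.6]
opening: 0.634
grip_force: 30.0
```

>>> {"name": "move_arm", "arguments": {"commands": [[[2, -2.4, 0], [0, 0, -7.5], 0], [[1.5, -1.6, 0], [0, 0, -8], 0], [[1, -0.7, 0], [0, 0, -8], 0], [[0, 0, 0], [0, 0, 0], 0], [[0, 0, 0], [0, 0, 0], 0]]}}

```text
t: 12.8
eef_pos: [620.1, 20.5, 204.1]
tcp_rot: [-3.14, -0.0, 1.712]
ft_force: [-0.3, 0.5, -2.1]
opening: 0.639
grip_force: 30.0
```

```bash
cat >> h.py <<'E'
from scipy.optimize import least_squares
def inhand(pic,dz,r,rows):
    "lid held: its upper rim in the wrist picture, circle of known radius"
    c=camera_info("wrist");s=state();im=cv2.imread(f"pics/{pic}.png");ztop=s["eef_pos"][2]+dz;P=[]
    u0=proj(c,[*s["eef_pos"][:2],ztop])[0];w=0.7*abs(proj(c,[*(s["eef_pos"][:2]+[r,0]),ztop])[0]-u0)
    for u in np.arange(u0-w,u0+w,3).astype(int):
        d=np.diff(cv2.blur(im,(1,3))[rows[0]:rows[1],u].astype(int).sum(1));P.append(ray(c,u,rows[0]+int(np.argmax(np.abs(d)))+1,ztop)[:2])
    P=np.array(P);f=least_squares(lambda q:np.linalg.norm(P-q,axis=1)-r,s["eef_pos"][:2],loss="soft_l1")
    print("lid",f.x.round(1),"rms",np.sqrt((f.fun**2).mean()).round(2),"tcp",s["eef_pos"].round(1))
E
python3 - <<'E'
from h import *
look("",[("k3",(610,107),8,43),("k4",(599,203),8,43)],"w5")
c=camera_info("wrist");s=state();print(proj(c,[s["eef_pos"][0],s["eef_pos"][1]+30.5,s["eef_pos"][2]+31]))
E
```

```text
12.8 [620.1  20.5 204.1] yaw 98.1
k3 [321. 112.] [321.6 107.9] [69.9 73.4] exp d 70 [609.8 112.1   8. ]
k4 [323.  24.] [324.   21.1] [75.  82.2] exp d 74 [599.2 206.3   8. ]
[327.22782402 205.04544811]
```

View pics/w5.png

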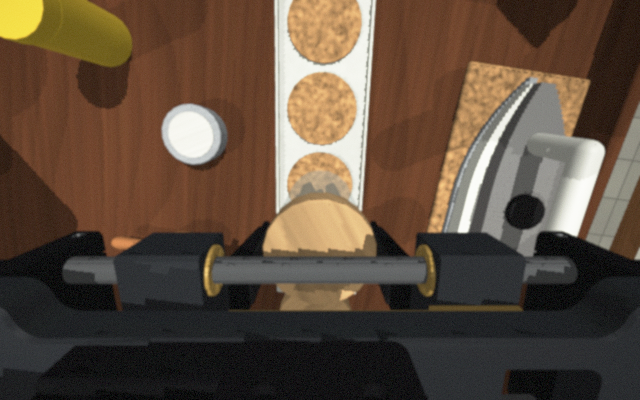

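The lid's upper edge is near row 192, k3 at (322,108) and k4 at (324,21).

```bash
python3 - <<'E'
from h import *
inhand("w5",31,30.5,(178,215)); inhand("w5",31,30.5,(184,215))
E
```

```text
lid [619.8  23.6] rms 1.04 tcp [620.1  20.8 204.3]
lid [619.8  23.6] rms 1.04 tcp [620.1  20.8 204.3]
```

>>> {"name": "move_arm", "arguments": {"commands": [[[0.1, -0.4, -3], [0, 0, 0], 0], [[0, -0.3, -3], [0, 0, 0], 0], [[0, 0, -2.5], [0, 0, 0], 0], [[0, 0, -1.3], [0, 0, 0], 0], [[0, 0, -0.6], [0, 0, 0], 0], [[0, 0, -0.3], [0, 0, 0], 0], [[0, 0, -0.1], [0, 0, 0], 0], [[0, 0, 0], [0, 0, 0], 0], [[0, 0, 0], [0, 0, 0], 0]]}}

```text
t: 13.75
eef_pos: [622.1, 13.2, 97.4]
tcp_rot: [3.14, 0.0, 1.708]
ft_force: [-0.5, -0.1, -1.9]
opening: 0.633
grip_force: 30.0
```

>>> {"name": "move_arm", "arguments": {"commands": [[[0, 0, -0.2], [0, 0, 0], 0], [[0, 0, -0.1], [0, 0, 0], 0], [[0, 0, -0.1], [0, 0, 0], 0], [[0, 0, 0], [0, 0, 0], 0], [[0, 0, 0], [0, 0, 0], 0]]}}

```text
t: 14.25
eef_pos: [621.9, 13.2, 93.2]
tcp_rot: [3.141, 0.0, 1.708]
ft_force: [-1.8, 0.5, 5.6]
opening: 0.64
grip_force: 30.0
```

>>> {"name": "move_arm", "arguments": {"commands": [[[0, 0, 0], [0, 0, 0], 1], [[0, 0, 0], [0, 0, 0], 1], [[0, 0, 0], [0, 0, 0], 1], [[0, 0, 0], [0, 0, 0], 1], [[0, 0, 2], [0, 0, 0], 1], [[0, 0, 4], [0, 0, 0], 1], [[0, 0, 4], [0, 0, 0], 1], [[0, 0, 4], [0, 0, 0], 1], [[0, 0, 3], [0, 0, 0], 1], [[-2, 0, 0], [0, 0, 0], 1]]}}

```text
t: 15.25
eef_pos: [604.0, 13.0, 266.6]
tcp_rot: [3.134, 0.002, 1.708]
ft_force: [-0.3, -0.1, -0.4]
opening: 0.999
grip_force: 0.0
```

>>> {"name": "move_arm", "arguments": {"commands": [[[-3, -1.5, 0], [0, 0, 0], 1], [[-2.5, -3.2, 0], [0, 0, 0], 1], [[-2, -3.2, 0], [0, 0, 0], 1], [[-2, -3.2, 0], [0, 0, 0], 1], [[-1.5, -3.6, 0], [0, 0, 0], 1], [[-1.5, -4, 0], [0, 0, 0], 1], [[-1, -4, -1], [0, 0, 0], 1], [[-1, -4, -2], [0, 0, 0], 1], [[-1, -4, -2], [0, 0, 0], 1], [[0, 0, 0], [0, 0, 0], 1]]}}

```text
t: 16.25
eef_pos: [445.0, -297.0, 210.2]
tcp_rot: [-3.139, -0.002, 1.704]
ft_force: [0.3, -0.3, 0.9]
opening: 1.002
grip_force: 0.0
```

>>> {"name": "move_arm", "arguments": {"commands": [[[0, 0, 0], [0, 0, 0], 1]]}}

```text
t: 16.35
eef_pos: [446.4, -294.2, 212.2]
tcp_rot: [-3.141, -0.001, 1.706]
ft_force: [-0.3, 0.4, -0.1]
opening: 0.999
grip_force: 0.0
```

```bash
python3 - <<'E'
from h import *
look("",[("c3",(437,-215),90,27),("c4",(457,-338),66,24)],"w6")
E
```

```text
16.35 [ 446.4 -294.2  212.2] yaw 97.7
c3 [321. 116.] [293.5 109.1] [16.  45.6] exp d 53 [ 409.8 -212.1   90. ]
c4 [323. 228.] [322.6 210.9] [14.1 31.5] exp d 40 [ 453.5 -317.9   66. ]
```

View pics/w6.png

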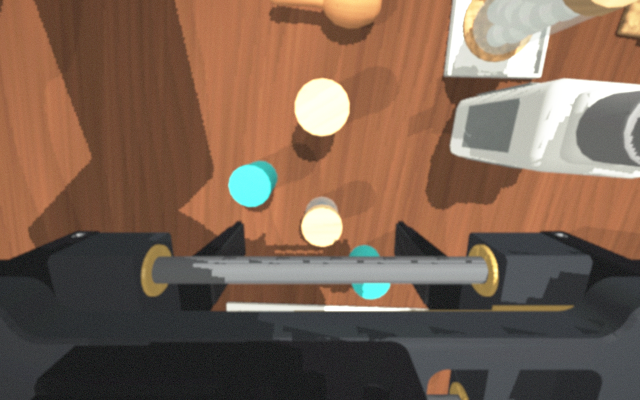

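c3's lid is at (322,107), c4's lid at (322,225) and the teal cups at (252,184) and (370,272). The lids look paler here, so I'll cast from those centres.

```bash
sed -i 's/lo=(8,40,175),hi=(28,160,255)/lo=(8,25,175),hi=(36,160,255)/' h.py; python3 - <<'E'
from h import *
c=camera_info("wrist");im=cv2.imread("pics/w6.png")
for p,r,z in [((322,107),36,90),((322,226),26,66)]:
    e=circ(im,c,p,r);print(np.round(e[0],1),np.round(e[1],1),ray(c,*e[0],z).round(1),ray(c,*p,z).round(1))
for p in[(252,184),(370,272)]: print(ray(c,*p,66).round())
E
```

```text
[312.2  96.9] [42.1 66.8] [ 426.9 -197.9   90. ] [ 437.6 -205.8   90. ]
[323.4 224.1] [44.2 49.5] [ 457.3 -333.2   66. ] [ 456.  -335.8   66. ]
[ 371. -297.   66.]
[ 522. -387.   66.]
```

>>> {"name": "move_arm", "arguments": {"commands": [[[-0.4, 4.3, 0], [0, 0, 0], 1], [[-0.5, 4.3, -2], [0, 0, 0], 1], [[0, 0, -4], [0, 0, 0], 1], [[0, 0, -3], [0, 0, 0], 1], [[0, 0, -3], [0, 0, 0], 1], [[0, 0, -2.4], [0, 0, 0], 1], [[0, 0, -1], [0, 0, 0], 1], [[0, 0, 0], [0, 0, 0], 1], [[0, 0, 0], [0, 0, 0], 0], [[0, 0, 0], [0, 0, 0], 0]]}}

```text
t: 17.4
eef_pos: [438.4, -207.9, 59.9]
tcp_rot: [3.14, 0.001, 1.708]
ft_force: [-0.3, 0.2, 0.2]
opening: 0.886
grip_force: 0.0
```

>>> {"name": "move_arm", "arguments": {"commands": [[[0, 0, 0], [0, 0, 0], 0], [[0, 0, 0], [0, 0, 0], 0], [[0, 0, 0], [0, 0, 0], 0], [[0, 0, 0], [0, 0, 0], 0], [[0, 0, 0], [0, 0, 0], 0], [[0, 0, 0], [0, 0, 0], 0], [[0, 0, 0], [0, 0, 0], 0]]}}

```text
t: 18.1
eef_pos: [437.8, -207.8, 58.8]
tcp_rot: [3.141, 0.0, 1.708]
ft_force: [-1.4, 0.3, 3.7]
opening: 0.564
grip_force: 30.0
```

>>> {"name": "move_arm", "arguments": {"commands": [[[0, 0, 2], [0, 0, 0], 0], [[0, 0, 4], [0, 0, 0], 0], [[0, 0, 4], [0, 0, 0], 0], [[0, 1, 4], [0, 0, 0], 0], [[1, 4, 0], [0, 0, 0], 0], [[1, 4, 0], [0, 0, 0], 0], [[1, 4, 0], [0, 0, 0], 0], [[1, 4, 0], [0, 0, 0], 0], [[1, 4, 0], [0, 0, 0], 0], [[1.5, 4, 0], [0, 0, 0], 0]]}}

```text
t: 19.1
eef_pos: [502.4, 44.0, 198.4]
tcp_rot: [-3.141, -0.0, 1.708]
ft_force: [0.2, -0.5, -1.8]
opening: 0.556
grip_force: 30.0
```

>>> {"name": "move_arm", "arguments": {"commands": [[[2.5, 3, 0], [0, 0, 0], 0], [[3, 2.4, 0], [0, 0, 0], 0], [[2.5, 1.2, 0], [0, 0, 0], 0], [[1.5, 0.6, 0], [0, 0, 0], 0], [[0.8, 0.4, 0], [0, 0, 0], 0], [[0, 0, 0], [0, 0, 0], 0], [[0, 0, 0], [0, 0, 0], 0], [[0, 0, 0], [0, 0, 0], 0]]}}

```text
t: 19.9
eef_pos: [605.1, 117.8, 198.7]
tcp_rot: [-3.141, 0.0, 1.707]
ft_force: [-0.4, -0.2, -2.1]
opening: 0.563
grip_force: 30.0
```

```bash
python3 - <<'E'
from h import *
look("",[("k4",(599,207),8,43)],"w7")
inhand("w7",31,27,(184,215)); inhand("w7",31,27,(188,225))
E
```

```text
19.9 [605.1 117.8 198.7] yaw 97.8
k4 [324. 110.] [324.4 110.7] [71.2 74.8] exp d 70 [599.2 206.4   8. ]
lid [603.  119.2] rms 1.86 tcp [605.2 117.8 198.9]
lid [604.9 118.7] rms 1.47 tcp [605.2 117.8 198.9]
```

>>> {"name": "move_arm", "arguments": {"commands": [[[0.3, -0.4, -3], [0, 0, 0], 0], [[0.2, -0.4, -3], [0, 0, 0], 0], [[0, 0, -3], [0, 0, 0], 0], [[0, 0, -2], [0, 0, 0], 0], [[0, 0, -1], [0, 0, 0], 0], [[0, 0, -0.6], [0, 0, 0], 0], [[0, 0, -0.2], [0, 0, 0], 0], [[0, 0, -0.1], [0, 0, 0], 0], [[0, 0, 0], [0, 0, 0], 0], [[0, 0, 0], [0, 0, 0], 0]]}}

```text
t: 20.95
eef_pos: [611.1, 110.3, 70.3]
tcp_rot: [3.14, 0.0, 1.708]
ft_force: [-0.5, -0.3, -1.1]
opening: 0.56
grip_force: 30.0
```

>>> {"name": "move_arm", "arguments": {"commands": [[[0, 0, -0.1], [0, 0, 0], 0], [[0, 0, -0.1], [0, 0, 0], 0], [[0, 0, 0], [0, 0, 0], 0], [[0, 0, 0], [0, 0, 0], 0]]}}

```text
t: 21.35
eef_pos: [610.7, 110.2, 67.6]
tcp_rot: [-3.142, 0.0, 1.708]
ft_force: [0.7, 0.3, -2.8]
opening: 0.561
grip_force: 30.0
```

>>> {"name": "move_arm", "arguments": {"commands": [[[0, 0, -0.1], [0, 0, 0], 0], [[0, 0, 0], [0, 0, 0], 0], [[0, 0, 0], [0, 0, 0], 0], [[0, 0, 0], [0, 0, 0], 1], [[0, 0, 0], [0, 0, 0], 1], [[0, 0, 0], [0, 0, 0], 1], [[0, 0, 0], [0, 0, 0], 1], [[0, 0, 0], [0, 0, 0], 1]]}}

```text
t: 22.15
eef_pos: [610.8, 110.2, 66.6]
tcp_rot: [3.142, 0.0, 1.708]
ft_force: [-0.1, -0.8, 0.0]
opening: 0.923
grip_force: 0.0
```

>>> {"name": "move_arm", "arguments": {"commands": [[[0, 0, 2], [0, 0, 0], 1], [[0, 0, 4], [0, 0, 0], 1], [[0, 0, 4.5], [0, 0, 0], 1], [[0, 0, 4.5], [0, 0, 0], 1], [[0, 0, 4.5], [0, 0, 0], 1], [[-2, -3, 0], [0, 0, 0], 1], [[-2.2, -4, 0], [0, 0, 0], 1], [[-2.2, -4, 0], [0, 0, 0], 1], [[-2.2, -4, 0], [0, 0, 0], 1], [[-2.2, -4, 0], [0, 0, 0], 1]]}}

```text
t: 23.15
eef_pos: [501.6, -81.0, 261.8]
tcp_rot: [3.141, 0.0, 1.708]
ft_force: [0.6, -1.0, 0.8]
opening: 0.998
grip_force: 0.0
```

>>> {"name": "move_arm", "arguments": {"commands": [[[-1, -4, 0], [0, 0, 6], 1], [[-0.7, -4, 0], [0, 0, 7], 1], [[0, -4, 0], [0, 0, 7.5], 1], [[0, -4, 0], [0, 0, 7.5], 1], [[1, -4, -2], [0, 0, 7.5], 1], [[1, -4, -2], [0, 0, 7.5], 1], [[1, -4, -2], [0, 0, 7], 1], [[1, -2, -2], [0, 0, 0], 1], [[0, 0, 0], [0, 0, 0], 1], [[0, 0, 0], [0, 0, 0], 1]]}}

```text
t: 24.15
eef_pos: [525.5, -379.5, 181.2]
tcp_rot: [3.141, -0.001, 2.58]
ft_force: [0.9, 0.3, 0.1]
opening: 0.997
grip_force: 0.0
```

```bash
python3 - <<'E'
from h import *
look("",[("c4",(457,-335),66,24)],"w8")
E
```

```text
24.15 [ 525.5 -379.5  181.2] yaw 147.8
c4 [320. 113.] [317.  112.4] [49.6 51.7] exp d 50 [ 454.5 -337.3   66. ]
```

View pics/w8.png

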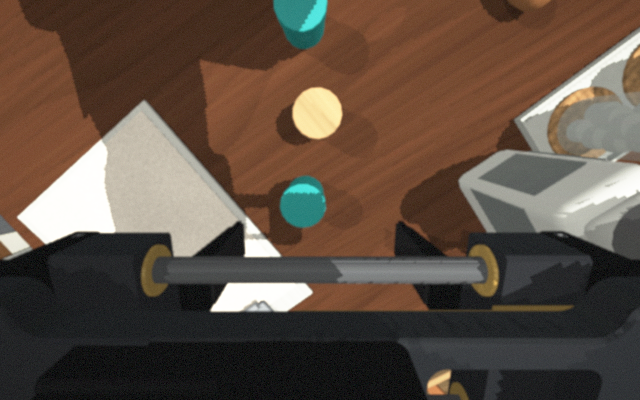

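c4's lid is at (317,112). The teal cups at (300,20) and (303,203) lie off the closing line, which is horizontal in the image.

>>> {"name": "move_arm", "arguments": {"commands": [[[-3.4, 2, 0], [0, 0, 0], 1], [[-3.4, 2, -1.5], [0, 0, 0], 1], [[0, 0, -4], [0, 0, 0], 1], [[0, 0, -3], [0, 0, 0], 1], [[0, 0, -3], [0, 0, 0], 1], [[0, 0, -2], [0, 0, 0], 1], [[0, 0, -1], [0, 0, 0], 1], [[0, 0, 0], [0, 0, 0], 1], [[0, 0, 0], [0, 0, 0], 0], [[0, 0, 0], [0, 0, 0], 0]]}}

```text
t: 25.2
eef_pos: [458.3, -340.1, 38.1]
tcp_rot: [-3.141, 0.002, 2.581]
ft_force: [-0.2, 0.5, 0.2]
opening: 0.887
grip_force: 0.0
```

>>> {"name": "move_arm", "arguments": {"commands": [[[0, 0, 0], [0, 0, 0], 0], [[0, 0, 0], [0, 0, 0], 0], [[0, 0, 0], [0, 0, 0], 0], [[0, 0, 0], [0, 0, 0], 0], [[0, 0, 0], [0, 0, 0], 0], [[0, 0, 0], [0, 0, 0], 0], [[0, 0, 0], [0, 0, 0], 0]]}}

```text
t: 25.9
eef_pos: [457.8, -339.8, 36.7]
tcp_rot: [3.141, -0.0, 2.58]
ft_force: [0.3, 0.3, 1.3]
opening: 0.5
grip_force: 30.0
```

>>> {"name": "move_arm", "arguments": {"commands": [[[0, 0, 2], [0, 0, 0], 0], [[0, 0, 4], [0, 0, 0], 0], [[0, 0, 4.5], [0, 0, 0], 0], [[0, 1, 4.5], [0, 0, 0], 0], [[0.5, 3.5, 1], [0, 0, 0], 0], [[0.5, 4, 0], [0, 0, -5], 0], [[0.5, 4, 0], [0, 0, -5], 0], [[0.5, 4, 0], [0, 0, -5], 0], [[0.5, 4, 0], [0, 0, -5], 0], [[0.5, 4, 0], [0, 0, -5], 0]]}}

```text
t: 26.9
eef_pos: [487.6, -93.2, 196.6]
tcp_rot: [3.142, -0.0, 2.14]
ft_force: [0.8, 0.5, -0.7]
opening: 0.5
grip_force: 30.0
```

>>> {"name": "move_arm", "arguments": {"commands": [[[0.5, 4, 0], [0, 0, -5], 0], [[0.5, 4, 0], [0, 0, -5], 0], [[0.5, 4, 0], [0, 0, -5], 0], [[0.5, 4, 0], [0, 0, -5], 0], [[1, 4, 0], [0, 0, -5], 0], [[2, 4, 0], [0, 0, 0], 0], [[2.5, 3, 0], [0, 0, 0], 0], [[2, 1.5, 0], [0, 0, 0], 0], [[0, 0, 0], [0, 0, 0], 0], [[0, 0, 0], [0, 0, 0], 0]]}}

```text
t: 27.9
eef_pos: [582.3, 190.2, 196.0]
tcp_rot: [-3.14, 0.0, 1.708]
ft_force: [-0.7, -0.5, -0.6]
opening: 0.497
grip_force: 30.0
```

>>> {"name": "move_arm", "arguments": {"commands": [[[1.7, 1.3, 0], [0, 0, 0], 0], [[0, 0, 0], [0, 0, 0], 0], [[0, 0, 0], [0, 0, 0], 0]]}}

```text
t: 28.2
eef_pos: [599.1, 202.5, 196.5]
tcp_rot: [-3.141, 0.0, 1.707]
ft_force: [-0.5, 0.9, -1.4]
opening: 0.501
grip_force: 30.0
```

```bash
python3 - <<'E'
from h import *
look("",[],"w9")
inhand("w9",29.5,24,(195,225)); inhand("w9",29.5,24,(190,228))
E
```

```text
28.2 [599.1 202.5 196.5] yaw 97.8
lid [599.6 209.9] rms 1.8 tcp [599.  202.4 196.6]
lid [599.6 209.9] rms 1.8 tcp [599.  202.4 196.6]
```

>>> {"name": "move_arm", "arguments": {"commands": [[[0, -0.4, -4], [0, 0, 0], 0], [[0, 0, -4], [0, 0, 0], 0], [[0, 0, -3], [0, 0, 0], 0], [[0, 0, -2], [0, 0, 0], 0], [[0, 0, -1], [0, 0, 0], 0], [[0, 0, -0.5], [0, 0, 0], 0], [[0, 0, -0.3], [0, 0, 0], 0], [[0, 0, -0.1], [0, 0, 0], 0], [[0, 0, 0], [0, 0, 0], 0], [[0, 0, 0], [0, 0, 0], 0]]}}

```text
t: 29.25
eef_pos: [600.0, 199.3, 48.3]
tcp_rot: [3.14, -0.0, 1.708]
ft_force: [0.7, 0.5, -0.9]
opening: 0.498
grip_force: 30.0
```

>>> {"name": "move_arm", "arguments": {"commands": [[[0, 0, -0.1], [0, 0, 0], 0], [[0, 0, -0.1], [0, 0, 0], 0], [[0, 0, 0], [0, 0, 0], 0], [[0, 0, 0], [0, 0, 0], 0]]}}

```text
t: 29.65
eef_pos: [599.8, 199.2, 45.6]
tcp_rot: [3.142, 0.0, 1.708]
ft_force: [1.0, -0.2, -1.1]
opening: 0.499
grip_force: 30.0
```

Lower the last mm, release, rise and back off towards the robot so the cameras can see all four.

>>> {"name": "move_arm", "arguments": {"commands": [[[0, 0, -0.1], [0, 0, 0], 0], [[0, 0, 0], [0, 0, 0], 0], [[0, 0, 0], [0, 0, 0], 1], [[0, 0, 0], [0, 0, 0], 1], [[0, 0, 0], [0, 0, 0], 1], [[0, 0, 0], [0, 0, 0], 1], [[0, 0, 0], [0, 0, 0], 1], [[0, 0, 2], [0, 0, 0], 1], [[0, 0, 4.5], [0, 0, 0], 1], [[0, 0, 4.5], [0, 0, 0], 1]]}}

```text
t: 30.65
eef_pos: [599.3, 199.1, 155.3]
tcp_rot: [-3.14, 0.0, 1.708]
ft_force: [0.7, -0.6, -0.1]
opening: 0.995
grip_force: 0.0
```

>>> {"name": "move_arm", "arguments": {"commands": [[[0, 0, 4.5], [0, 0, 0], 1], [[0, 0, 4.5], [0, 0, 0], 1], [[0, -4, 3], [0, 0, 0], 1], [[0, -4.5, 0], [0, 0, 0], 1], [[0, -4.5, 0], [0, 0, 0], 1], [[0, -4.5, 0], [0, 0, 0], 1], [[0, 0, 0], [0, 0, 0], 1], [[0, 0, 0], [0, 0, 0], 1]]}}

```text
t: 31.45
eef_pos: [599.7, 23.4, 274.7]
tcp_rot: [3.141, -0.0, 1.706]
ft_force: [0.3, 0.1, 0.3]
opening: 1.0
grip_force: 0.0
```

```bash
python3 - <<'E'
from h import *
look("",[("c4",(600,204),74,24),("c3",(611,112),98,27)],"w10")
a=read_camera("scene");b=read_camera("side");cv2.imwrite("pics/s3.png",a);cv2.imwrite("pics/d3.png",b)
w=cv2.imread("pics/w10.png")
cv2.imwrite("pics/f1.png",np.vstack([cv2.resize(a[140:270,220:440],(800,473))]))
E
```

```text
31.45 [599.7  23.4 274.7] yaw 97.7
c4 [340.  30.] [339.2  31.4] [43.8 53.7] exp d 40 [599.  202.7  74. ]
c3 [339. 112.] [336. 113.] [54.2 59.3] exp d 46 [607.7 110.5  98. ]
```

View pics/f1.png

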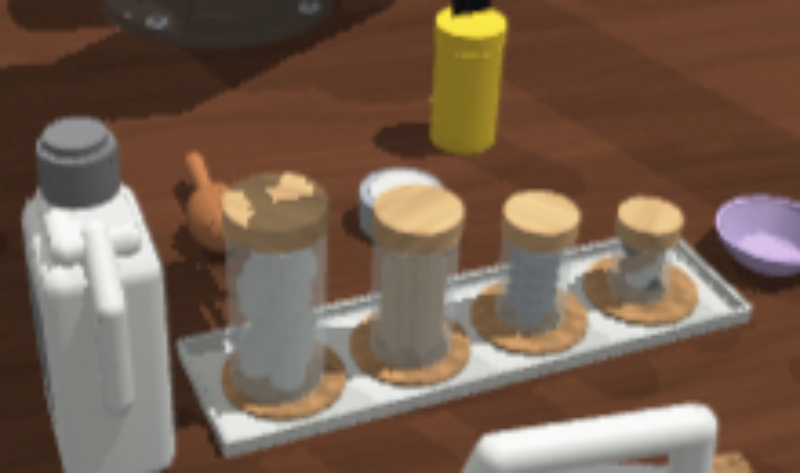

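View pics/w10.png

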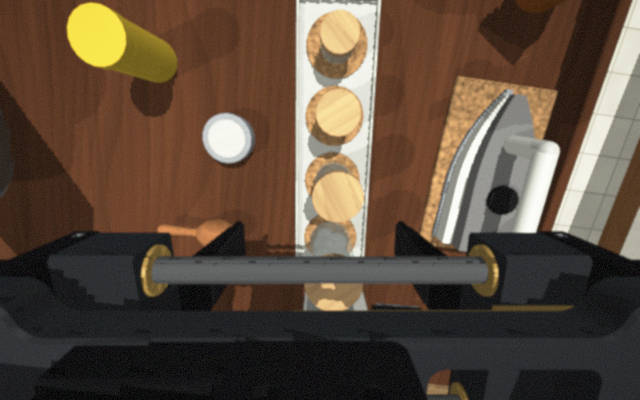

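All four stand in order in the scene crop. Their bases are within about 6 crop px (5 mm) of the coaster centres along the row, and c4 is on its cork in the wrist view at (340,35). Last, a numeric check of the lids against the coasters in each fixed view.

```bash
python3 - <<'E'
from h import *
K=dict(scene=[(635.1,-80.5),(625.2,13.5),(614.4,107.6),(603.7,201.8)],side=[(628,-82),(617.7,12.5),(609.3,104.5),(599.1,198.8)])
for n,f in(("scene","s3"),("side","d3")):
    im=cv2.imread(f"pics/{f}.png");c=camera_info(n);h=cv2.cvtColor(im,cv2.COLOR_BGR2HSV)
    for i,(z,r) in enumerate([(150,34),(124,30.5),(98,27),(74,24)]):
        x,y=K[n][i];rim=np.array([proj(c,[x+r*np.cos(t),y+r*np.sin(t),z]) for t in np.arange(0,6.3,.3)])
        p=proj(c,[x,y,z]);e=circ(im,c,p,int(np.ptp(rim[:,0])/2+4),(8,40,70),(30,170,255))
        x0,y0=rim.min(0);x1,y1=rim.max(0)
        m=cv2.inRange(h,(8,40,70),(30,170,255))
        # horizontal extent and top edge of lid around expected place
        row=m[int(round(p[1])),int(x0-8):int(x1+9)];k=np.where(row)[0]
        print(n,i+1,"exp",p.round(1),"x-range exp",round(x0,1),round(x1,1),"seen",int(x0-8)+k.min(),int(x0-8)+k.max(),"ellipse",np.round(e[0],1),np.round(e[1],1),"off",(ray(c,*e[0],z)[:2]-[x,y]).round(1))
E
```

```text
scene 1 exp [296.9 195.2] x-range exp 281.9 311.9 seen 273 318 ellipse [296.  194.5] [34.2 36.2] off [-3.2 -1.6]
scene 2 exp [334.5 196.9] x-range exp 321.8 347.4 seen 313 355 ellipse [334.8 195.9] [29.2 32.2] off [-3.7  1.8]
scene 3 exp [368.5 198.2] x-range exp 357.8 379.3 seen 349 387 ellipse [368.  197.3] [25.5 28.7] off [-4.3  0.4]
scene 4 exp [399.4 198.8] x-range exp 390.2 408.7 seen 382 416 ellipse [399.  197.6] [24.6 25.9] off [-5.6  1.4]
side 1 exp [389.6 165.5] x-range exp 372.7 406.4 seen 370 414 ellipse [388.8 164. ] [37.6 39.7] off [-0.9  5.1]
side 2 exp [378.  149.6] x-range exp 364.1 391.8 seen 356 399 ellipse [378.5 148.6] [32.1 34.3] off [1.6 3.9]
side 3 exp [369.1 136.7] x-range exp 357.7 380.4 seen 358 388 ellipse [369.1 135.9] [29.6 29.8] off [0.5 3.2]
side 4 exp [360.6 124.3] x-range exp 351.1 370.0 seen 352 377 ellipse [362.2 125.6] [20.  25.2] off [ 3.6 -6.2]
```

The colour masks spilled onto the wood, so I discard those numbers. Reading the lid edges off the crop instead, lids 1–4 span columns 280–310, 322–347, 358–379 and 389–408. Expected spans are 282–312, 322–347, 358–379 and 390–409, so all are within about 5 mm. Handing in.

```bash
python3 -c "
from cell import env
print(env.job_done())"
```

```text
the job is handed in; nothing more can be done
None
```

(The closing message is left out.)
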